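Sweep loose components into the parts tray

ROBOT

A 6-joint arm with a two-finger parallel gripper is mounted at the origin on a cart in front of the work surface, level with it; the furniture and walls round the work are solid. World frame = base frame: x ahead of the robot, y to its left, z up, the work surface at z = 0. Lengths are in m, angles in degrees, forces in N, time in s.
With the tool pointing down it reaches from about 0.15 to 0.775 m from the base axis. Payload 6.1 kg.
Tool frame: the origin (TCP) lies midway between the tips of the shut fingers; the grasp point (between the pads) lies 19 mm behind it; z points along the fingers, y is the line along which they close (so a half turn about z gives the same grasp; the last joint's range is limited). The gripper opens to 85 mm and grips with 20 to 120 N. Pads are 22 mm wide; open, the fingers measure 114 mm over their backs; the gripper's body (76 mm by 85 mm) begins 54 mm behind the grasp point. The pads swing forward as they close: fully open they stand 13 mm farther back than shut.
Start: joints at [-69.041, 7.208, -2.269, 80.523, 0, 90], TCP at [0.188, -0.49, 0.231] pointing down, gripper open.
Joint ranges: [-155.77, 155.77], [-54.66, 111.73], [-72.52, 77.12], [-102.08, 115.82], [-83.92, 84.16], [-180, 180]. Speed limits (degrees/s): [136.94, 136.94, 172.46, 180, 180, 180].

INTERFACE

Orientations are given as [roll, pitch, yaw] about the fixed x, y, z axes, in that order (R = Rz(yaw) Ry(pitch) Rx(roll)).
In Python, from rig import arm, optics, ticket gives the robot as it stands.
- The arm moves only by the shell command python3 -m creep 'ROWS' [OPENING] [FORCE]. ROWS is JSON, a list of rows, each an object with "travel": the shift along the tool's x, y, z in cm, a list of three; "twist": the turn about the tool's z in units of 5 degrees (1.0 is 5 degrees). A call has 1 to 5 rows; each row shifts and turns the commanded pose from where the row before left it, along the tool's axes as they then stand; what a row does not reach is not made up. A row lasts 1/8 s, in which the tool goes at most 62.5 mm and 10.7 degrees, less where a joint would pass 70% of its speed; a pose out of reach is approached as far as the arm can. A call with a gripper value outside its range is refused whole. OPENING is the finger opening in cm, from 0 to 8.54, set as the call begins (- or left out, the last holds). The fingers move at their own pace and stop on an object; FORCE is the grip in N (left out, the last holds). Time passes only in rows, so rows that do not move let the fingers close. It gives the time, the measured TCP pose, the force, the opening and the grip force at its end, in the units of the state.
- arm.observe(): the state, without advancing time (a new reading comes with each control period).
- optics.snapshot(name): name is "scene" or "side" or "wrist"; returns a dict with "color" (420x560x3 uint8, blue, green, red), "intrinsics" (3x3 intrinsics, pixels), "k1" (the pictures are not rectified: a ray, as slopes to the right and down, at radius r is drawn at 1 + k1 r^2 times it, then the intrinsics apply), "xyz" and "attitude" of the camera in the world. Camera axes: x right, y up, looking along -z (the intrinsics and any distortion apply to the point x, -y, -z); pixel columns grow to the right and rows downward; lengths in m; the calibration is good to about 2 mm. A picture is of the moment at which its call begins. There is no depth.
- ticket.job_done(): hands the job in; it is judged then, once.
The state is a dict: "clock": time; "qpos": joint angles; "qvel": joint speeds; "joint_torque": joint torques, N m; "eef_pos": TCP position; "orientation": TCP orientation; "wrist_force": force on the tool from outside, world axes, zero at the start; "ft_torque": the same for the moment, N m; "finger_gap": finger opening in m; "finger_force": force on a finger pad.
Only numpy, scipy, OpenCV 4.12 (cv2) and the standard library are available. Lean on these libraries where they do the work, as an engineer would, in place of code of your own. Each camera call takes 0.05 s, during which the arm holds its last target. There are 200 camera calls.

TASK

Clear the bench: with the fingertips, sweep the three loose components (the two transformers and the small boxed module) along the bench top through the open side of the three-sided metal parts tray, until each lies well inside the tray with none left in its mouth. Push them only: do not pick anything up off the bench, and leave the larger cream module, the circuit board and the tweezers where they are.

Things in the scene. Friction and masses are not known exactly. Their poses are not given: they have to be found in the camera images.
- tray: Fixed bare-metal parts tray; three 3 mm walls, 25 mm high. Inside 180 mm wide (y), 100 mm deep (x). Floor level with the bench, no lip. Origin: centre of the floor. x points to the back wall (inner face at +50 mm); the open side, at x = -50 mm, faces the robot; side walls at y = +-90 mm, with 20 mm wings flaring out at the mouth. Components start before its middle and 65 mm each side.
- transformer_large: The larger ferrite transformer, black with yellow tape, 39 x 38 x 28 mm block, about 60 g, loose on the bench at any yaw, 80 to 150 mm in front of the tray's origin; to be swept in. Which component lies where varies. Origin: centre of its underside, z up.
- transformer_small: The smaller ferrite transformer, black with yellow tape, 34 x 33 x 24 mm block, about 60 g, loose on the bench at any yaw, 80 to 150 mm in front of the tray's origin; to be swept in. Origin: centre of its underside, z up.
- module_small: Small blue boxed power module, 35 x 42 x 21 mm (x, y, z), about 50 g, loose on the bench at any yaw, 80 to 150 mm in front of the tray's origin; to be swept in. Origin: centre of its underside, z up.
- module_cream: Larger cream boxed power module, 37 x 53 x 26 mm (x, y, z), loose, on the robot's side of the middle component with at least 45 mm of free bench between the two. Leave it alone. Origin: centre of its underside.
- board: Small green circuit board, 40 x 105 x 23 mm, loose, lying along the outside of the tray's right-hand wall (tray -y side). Leave it alone. Origin: centre of its underside.
- tweezers: Steel tweezers, 117 x 20 x 12 mm (x, y, z), loose, lying along the outside of the tray's left-hand wall (tray +y side). Leave them alone. Origin: centre of the underside.

How it is judged:
By the outcome, as a careful person would: the job done as asked, in the order asked, and still so for the second after the job is handed in, with the robot touching nothing.
It also fails if it takes over 58 s, if anything falls off the work surface, if the arm or the gripper's body presses on something with over 40 N, if the wrist force passes 120 N, or if a joint passes its speed limit or range.

## Working session

There is one attempt and no reset: what is moved stays moved. The work goes in short steps, Python scripts to look and compute and a shell command to move; the robot and the scene stay as the last step left them, time stands still between calls to the robot, and variables do not carry over. Pictures are saved under pics/ and viewed, at most 10 in all, crops included, and the job is handed in when it is done.

```bash
mkdir -p pics
cat > h.py <<'E'
import numpy as np, cv2
from scipy.spatial.transform import Rotation as R
from rig import arm, optics, ticket
def ray(s,u,v):
    K=np.array(s["intrinsics"]);a=(u-K[0,2])/K[0,0];b=(v-K[1,2])/K[1,1]
    k=s["k1"];x,y=a,b
    for _ in range(30):
        f=1+k*(x*x+y*y);x,y=a/f,b/f
    att=np.array(s["attitude"],float)
    M=att if att.shape==(3,3) else R.from_euler('xyz',att,degrees=True).as_matrix()
    return np.array(s["xyz"]),M@np.array([x,-y,-1])
def onplane(s,u,v,z=0.):
    o,d=ray(s,u,v);return o+d*(z-o[2])/d[2]
E
python3 - <<'E'
from h import *
import pickle
S={n:optics.snapshot(n) for n in("scene","side")}
pickle.dump(S,open("s0.pkl","wb"))
for n in S: cv2.imwrite(f"pics/{n}0.png",S[n]["color"]);print(n,{k:v for k,v in S[n].items() if k!="color"})
print(arm.observe())
E
```

```text
scene {'intrinsics': array([[539.64252633,   0.        , 277.56062711],
       [  0.        , 539.64252633, 207.94712519],
       [  0.        ,   0.        ,   1.        ]]), 'k1': -0.046462241989598266, 'xyz': array([-0.11344886, -0.93378901,  0.5853521 ]), 'attitude': array([ 60.94341145,  -0.14743067, -42.82173707])}
side {'intrinsics': array([[429.01479025,   0.        , 282.51324133],
       [  0.        , 429.01479025, 205.17293387],
       [  0.        ,   0.        ,   1.        ]]), 'k1': 0.02652370039837814, 'xyz': array([0.35603343, 0.43248717, 0.55770284]), 'attitude': array([  52.12904015,   -0.24831242, -165.09423741])}
{'clock': 0.1, 'qpos': array([-6.90419554e+01,  7.23633519e+00, -2.32024479e+00,  8.05227605e+01,
        7.59809133e-04,  9.00026054e+01]), 'qvel': array([ 0.01223964, -0.10039897,  0.15063759, -0.01748995,  0.0142483 ,
        0.08816629]), 'joint_torque': array([ 3.54036229e-05, -4.36909139e+01,  3.53602517e+01,  1.36856013e-02,
        7.42486350e-05, -1.52208810e-05]), 'eef_pos': array([ 0.18765897, -0.48992941,  0.23062285]), 'orientation': array([-1.79920660e+02, -7.56200632e-04,  2.09554382e+01]), 'wrist_force': array([-0.03739461, -0.46032822, -1.00402168]), 'ft_torque': array([-0.0021264 , -0.01588364,  0.00556444]), 'finger_force': 0.0, 'finger_gap': 0.08520987819311827}
```

View pics/scene0.png

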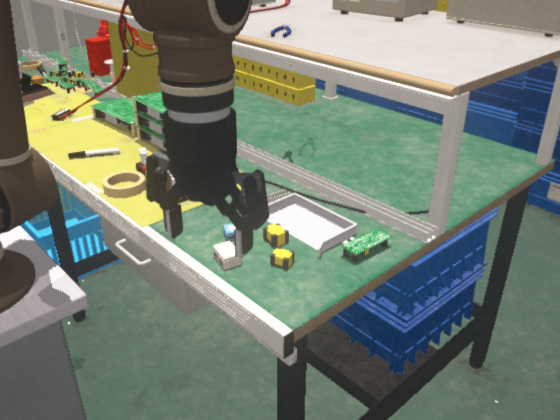

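View pics/side0.png

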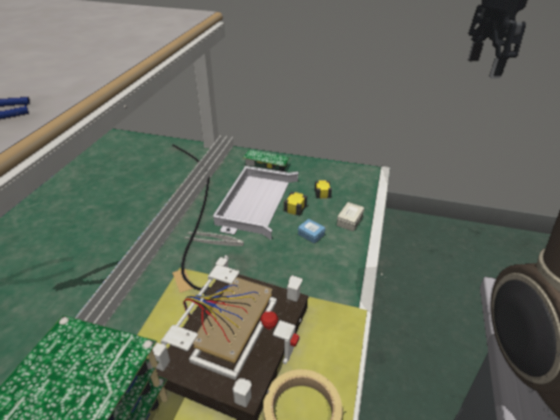

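The scene view shows the tray at about (310,220), transformers at (277,235) and (283,258), blue at (230,230), and cream at (228,255). In the side view the tray is at (255,200), transformers at (296,202) and (323,188), blue at (312,231), and cream at (350,215). Next I'll measure and enlarge.

Run:
```python
from h import *
import pickle
S=pickle.load(open("s0.pkl","rb"))
s=S["side"]
c=s["color"][140:260,190:380];cv2.imwrite("pics/sidecrop.png",cv2.resize(c,None,fx=4,fy=4,interpolation=cv2.INTER_CUBIC))
c=S["scene"]["color"][180:280,205:400];cv2.imwrite("pics/scenecrop.png",cv2.resize(c,None,fx=4,fy=4,interpolation=cv2.INTER_CUBIC))
for n,s in S.items():
    hsv=cv2.cvtColor(s["color"],cv2.COLOR_BGR2HSV)
    for nm,lo,hi in(("yel",(22,120,100),(34,255,255)),("blue",(98,60,90),(115,255,255)),("cream",(10,15,140),(30,90,255))):
        m=cv2.inRange(hsv,lo,hi)
        k,l,st,ce=cv2.connectedComponentsWithStats(m)
        for i in range(1,k):
            x,y=ce[i]
            if 30<st[i,4]<900 and ((n=="side" and 270<x<380 and 160<y<250) or (n=="scene" and 200<x<310 and 200<y<280)):
                print(n,nm,st[i],ce[i].round(1),onplane(s,x,y,.02).round(3))
```

```text
scene yel [267 225  18  21 242] [276.  233.2] [ 0.507 -0.262  0.02 ]
scene yel [273 248  19  18 228] [281.9 256. ] [ 0.46  -0.329  0.02 ]
scene blue [223 225  12  15  74] [227.7 232. ] [ 0.439 -0.194  0.02 ]
scene cream [213 246  28  23 241] [228.1 259.3] [ 0.38 -0.27  0.02]
side yel [316 180  14  18 167] [322.9 187.5] [ 0.463 -0.319  0.02 ]
side yel [287 192  18  22 238] [294.3 201.4] [ 0.511 -0.255  0.02 ]
side blue [298 220  27  22 283] [310.7 231.3] [ 0.459 -0.173  0.02 ]
side cream [338 203  25  21 320] [350.4 212.9] [ 0.394 -0.248  0.02 ]
```

View pics/sidecrop.png

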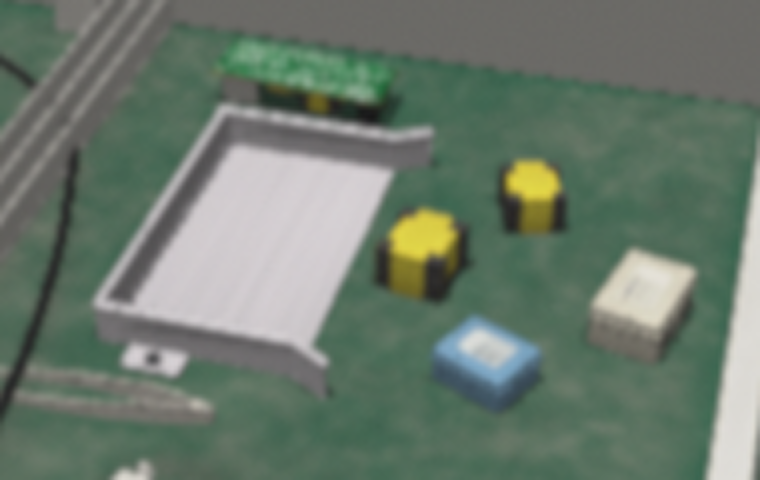

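View pics/scenecrop.png

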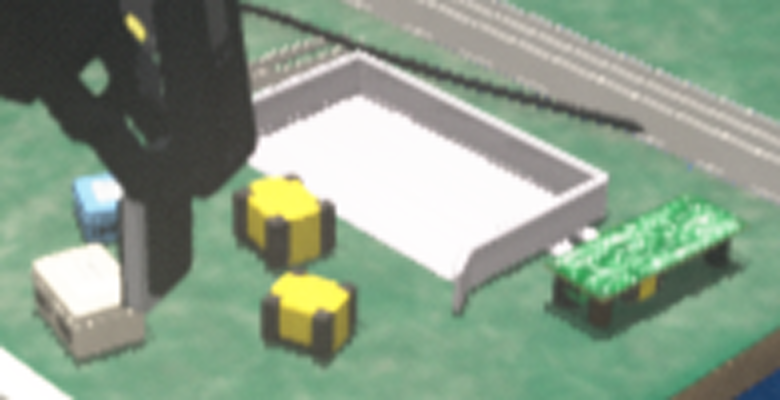

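The crops show the tray rim: side crop corners at back-right (222,106), back-left (97,304), mouth-left (295,345), mouth-right (400,135). In the scene crop, back-left is (360,55), back-right (605,178), mouth-right (470,245). The bigger transformer is in the middle, the small one on the right, blue on the left, and cream in front of the middle.

Run:
```python
from h import *
import pickle
S=pickle.load(open("s0.pkl","rb"))
f=lambda n,x,y,z:onplane(S[n],(190 if n=="side" else 205)+x/4-.4,(140 if n=="side" else 180)+y/4-.4,z)[:2].round(3)
for t,n,x,y,z in[("BR","side",222,106,.025),("BL","side",97,304,.025),("ML","side",295,345,.025),("MR","side",400,135,.025),("floorMR","side",393,170,0),("floorML","side",315,345,0),
 ("BL","scene",360,55,.025),("BR","scene",605,178,.025),("MR","scene",470,245,.025),("floorMR","scene",455,278,0),
 ("big top","side",425,230,.028),("big top","scene",285,200,.028),("small top","side",532,180,.024),("small top","scene",310,292,.024),
 ("blue top","side",487,347,.021),("blue c1","side",470,318,.021),("blue c2","side",541,352,.021),("blue c3","side",497,382,.021),("blue c4","side",434,350,.021),
 ("cream c1","side",635,250,.026),("c2","side",697,268,.026),("c3","side",658,330,.026),("c4","side",592,308,.026),("cr c1","scene",32,265,.026),("cr c2","scene",97,243,.026),("c4","scene",75,322,.026),
 ("board","side",395,90,.023),("tweez tip","side",212,405,.005)]:
  print(t,n,f(n,x,y,z))
```

```text
BR side [ 0.65  -0.348]
BL side [ 0.651 -0.163]
ML side [ 0.549 -0.159]
MR side [ 0.545 -0.346]
floorMR side [ 0.548 -0.347]
floorML side [ 0.548 -0.189]
BL scene [ 0.647 -0.171]
BR scene [ 0.644 -0.352]
MR scene [ 0.548 -0.349]
floorMR scene [ 0.55  -0.338]
big top side [ 0.509 -0.26 ]
big top scene [ 0.507 -0.262]
small top side [ 0.465 -0.324]
small top scene [ 0.464 -0.325]
blue top side [ 0.461 -0.186]
blue c1 side [ 0.473 -0.205]
blue c2 side [ 0.435 -0.189]
blue c3 side [ 0.451 -0.162]
blue c4 side [ 0.485 -0.177]
cream c1 side [ 0.403 -0.274]
c2 side [ 0.371 -0.267]
c3 side [ 0.383 -0.214]
c4 side [ 0.417 -0.222]
cr c1 scene [ 0.381 -0.222]
cr c2 scene [ 0.415 -0.227]
c4 scene [ 0.367 -0.273]
board side [ 0.56  -0.394]
tweez tip side [ 0.581 -0.129]
```

```bash
python3 -m creep '[{"travel":[0,0,0],"twist":2.0},{"travel":[0,0,0],"twist":2.0},{"travel":[0,0,0],"twist":0.2},{"travel":[3,-2.6,0],"twist":0},{"travel":[3,-2.6,0],"twist":0}]' 1.0 30
python3 -m creep '[{"travel":[4,-3.5,0],"twist":0},{"travel":[4,-3.5,0],"twist":0},{"travel":[4,-3.5,0],"twist":0},{"travel":[4,-3.5,0],"twist":0},{"travel":[4,-3.5,0],"twist":0}]'
python3 -m creep '[{"travel":[0,0,0],"twist":0}]'
```

```text
clock: 0.72
eef_pos: [0.2481, -0.4378, 0.2309]
orientation: [-180.0, 0.0, 0.1]
wrist_force: [-0.0, -0.4, -0.4]
finger_gap: 0.0101
finger_force: 0.0
clock: 1.35
eef_pos: [0.449, -0.2621, 0.2312]
orientation: [180.0, 0.0, 0.1]
wrist_force: [0.8, -0.8, -0.5]
finger_gap: 0.0098
finger_force: 0.0
clock: 1.48
eef_pos: [0.45, -0.2611, 0.2307]
orientation: [-180.0, 0.0, 0.4]
wrist_force: [-0.1, -0.3, 0.8]
finger_gap: 0.0101
finger_force: 0.0
```

```bash
python3 -m creep '[{"travel":[0,0,4.5],"twist":0},{"travel":[0,0,4.5],"twist":0},{"travel":[0,0,4.5],"twist":0},{"travel":[0,0,4.5],"twist":0},{"travel":[0,0,3],"twist":0}]'
python3 -m creep '[{"travel":[0,0,1.3],"twist":0},{"travel":[0,0,0],"twist":0},{"travel":[0.8,0,0],"twist":0},{"travel":[0.8,0,0],"twist":0},{"travel":[0.8,0,0],"twist":0}]'
python3 -m creep '[{"travel":[0.8,0,0],"twist":0},{"travel":[0.8,0,0],"twist":0},{"travel":[0.8,0,0],"twist":0},{"travel":[0.8,0,0],"twist":0},{"travel":[0.8,0,0],"twist":0}]'
python3 - <<'E'
from h import *
s=optics.snapshot("side");c=s["color"][140:260,190:380];cv2.imwrite("pics/a.png",cv2.resize(c,None,fx=4,fy=4,interpolation=cv2.INTER_CUBIC))
E
```

```text
clock: 2.1
eef_pos: [0.4462, -0.2635, 0.0191]
orientation: [-179.9, 0.1, 0.0]
wrist_force: [0.9, -0.0, 0.7]
finger_gap: 0.0102
finger_force: 0.0
clock: 2.72
eef_pos: [0.4733, -0.2637, 0.0092]
orientation: [180.0, -0.1, -0.0]
wrist_force: [0.2, -0.4, -0.2]
finger_gap: 0.01
finger_force: 0.0
clock: 3.35
eef_pos: [0.5124, -0.2635, 0.0082]
orientation: [-180.0, 0.0, -0.0]
wrist_force: [0.6, -0.0, -0.5]
finger_gap: 0.0103
finger_force: 0.1
```

View pics/a.png

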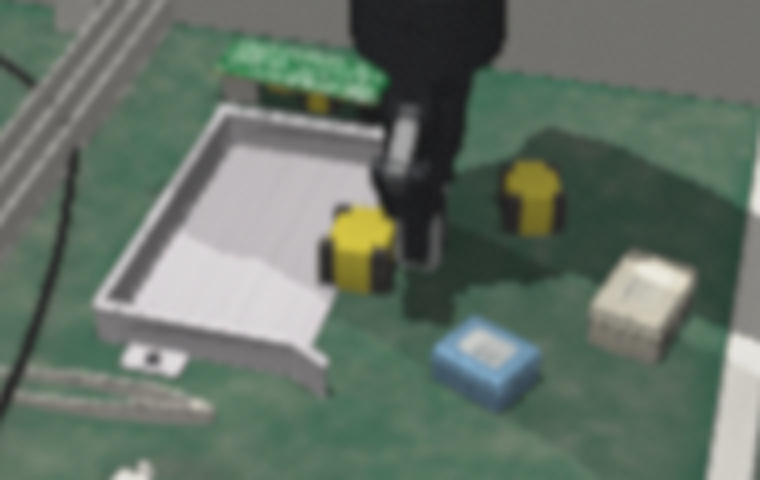

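The large transformer, at crop (360,240), is entering the tray squarely ahead of the fingers. I'll finish this push, then go behind the small one.

```bash
python3 -m creep '[{"travel":[0.8,0,0],"twist":0},{"travel":[0.8,0,0],"twist":0},{"travel":[0.8,0,0],"twist":0},{"travel":[0.8,0,0],"twist":0},{"travel":[0.8,0,0],"twist":0}]'
python3 -m creep '[{"travel":[0.8,0,0],"twist":0},{"travel":[0.8,0,0],"twist":0},{"travel":[0.7,0,0],"twist":0},{"travel":[0,0,0],"twist":0},{"travel":[-1,0,0],"twist":0}]'
python3 -m creep '[{"travel":[-1,0,-3],"twist":0},{"travel":[0,0,-4],"twist":0},{"travel":[-4,2,0],"twist":0},{"travel":[-4,2,0],"twist":0},{"travel":[-4,2,0],"twist":0}]'
python3 -m creep '[{"travel":[-1.6,0.6,0],"twist":0},{"travel":[0,0,0],"twist":-1},{"travel":[0,0,0],"twist":0}]'
```

```text
clock: 4.03
eef_pos: [0.5525, -0.2635, 0.0083]
orientation: [180.0, -0.0, -0.0]
wrist_force: [-1.1, -0.2, 1.4]
finger_gap: 0.0095
finger_force: 0.2
clock: 4.65
eef_pos: [0.5649, -0.2635, 0.0081]
orientation: [180.0, 0.0, -0.0]
wrist_force: [-0.3, 0.3, -0.3]
finger_gap: 0.0101
finger_force: 0.0
clock: 5.28
eef_pos: [0.4328, -0.3236, 0.0784]
orientation: [180.0, 0.0, -0.0]
wrist_force: [0.6, 0.2, -0.6]
finger_gap: 0.0102
finger_force: 0.0
clock: 5.65
eef_pos: [0.4187, -0.3293, 0.0784]
orientation: [180.0, -0.0, 4.9]
wrist_force: [-0.5, 0.2, 0.2]
finger_gap: 0.0098
finger_force: 0.0
```

```bash
python3 -m creep '[{"travel":[0,0,3.5],"twist":0},{"travel":[0,0,3.5],"twist":0},{"travel":[0,0,0],"twist":0},{"travel":[0.8,0,0],"twist":0},{"travel":[0.8,0,0],"twist":0}]'
python3 -m creep '[{"travel":[0.8,0,0],"twist":0},{"travel":[0.8,0,0],"twist":0},{"travel":[0.8,0,0],"twist":0},{"travel":[0.8,0,0],"twist":0},{"travel":[0.8,0,0],"twist":0}]'
python3 -m creep '[{"travel":[0.8,0,0],"twist":0},{"travel":[0.8,0,0],"twist":0},{"travel":[0.8,0,0],"twist":0},{"travel":[0.8,0,0],"twist":0}]'
python3 - <<'E'
from h import *
s=optics.snapshot("scene");c=s["color"][180:280,205:400];cv2.imwrite("pics/b.png",cv2.resize(c,None,fx=4,fy=4,interpolation=cv2.INTER_CUBIC))
E
```

```text
clock: 6.28
eef_pos: [0.4366, -0.3287, 0.01]
orientation: [179.9, -0.1, 5.0]
wrist_force: [-0.3, 0.8, 0.3]
finger_gap: 0.01
finger_force: 0.1
clock: 6.9
eef_pos: [0.4752, -0.3245, 0.0083]
orientation: [-180.0, 0.0, 5.0]
wrist_force: [-0.4, 0.8, 0.8]
finger_gap: 0.0103
finger_force: 0.3
clock: 7.4
eef_pos: [0.5071, -0.3218, 0.0083]
orientation: [-180.0, 0.0, 5.0]
wrist_force: [-0.3, -0.3, -0.5]
finger_gap: 0.0099
finger_force: 0.2
```

View pics/b.png

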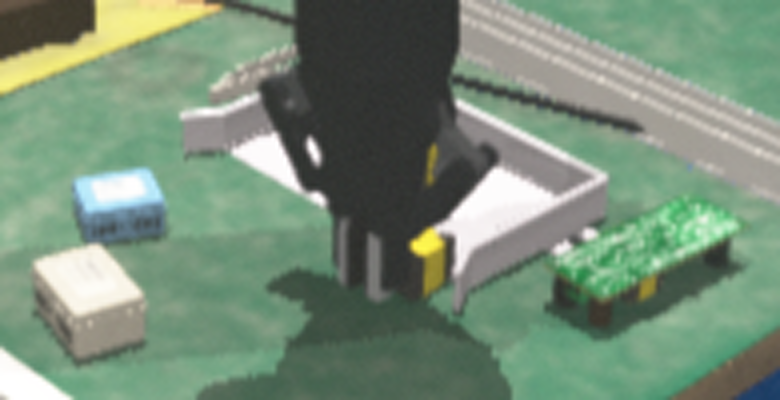

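The small transformer, at crop (430,260), is just inside the right wing and clear of it. I'll continue slowly and watch the force.

```bash
python3 -m creep '[{"travel":[0.6,0,0],"twist":0},{"travel":[0.6,0,0],"twist":0},{"travel":[0.6,0,0],"twist":0},{"travel":[0.6,0,0],"twist":0},{"travel":[0.6,0,0],"twist":0}]'
python3 -m creep '[{"travel":[0.8,0,0],"twist":0},{"travel":[0.8,0,0],"twist":0},{"travel":[0.8,0,0],"twist":0},{"travel":[0.8,0,0],"twist":0},{"travel":[0.6,0,0],"twist":0}]'
python3 -m creep '[{"travel":[0,0,0],"twist":0},{"travel":[-1.5,0,0],"twist":0},{"travel":[-1,0,-4],"twist":0},{"travel":[0,0,-4],"twist":0},{"travel":[0,0,0],"twist":0}]'
python3 - <<'E'
from h import *
s=optics.snapshot("side");c=s["color"][140:260,190:380];cv2.imwrite("pics/c.png",cv2.resize(c,None,fx=4,fy=4,interpolation=cv2.INTER_CUBIC))
E
```

```text
clock: 8.07
eef_pos: [0.5368, -0.3192, 0.0083]
orientation: [-180.0, -0.0, 5.0]
wrist_force: [-0.9, 0.3, 0.2]
finger_gap: 0.0101
finger_force: 0.1
clock: 8.7
eef_pos: [0.5749, -0.3159, 0.0083]
orientation: [180.0, 0.0, 5.0]
wrist_force: [-1.5, -0.4, -0.0]
finger_gap: 0.01
finger_force: 0.3
clock: 9.32
eef_pos: [0.55, -0.3194, 0.0924]
orientation: [179.8, -0.3, 4.9]
wrist_force: [0.3, 0.9, -1.1]
finger_gap: 0.01
finger_force: 0.0
```

View pics/c.png

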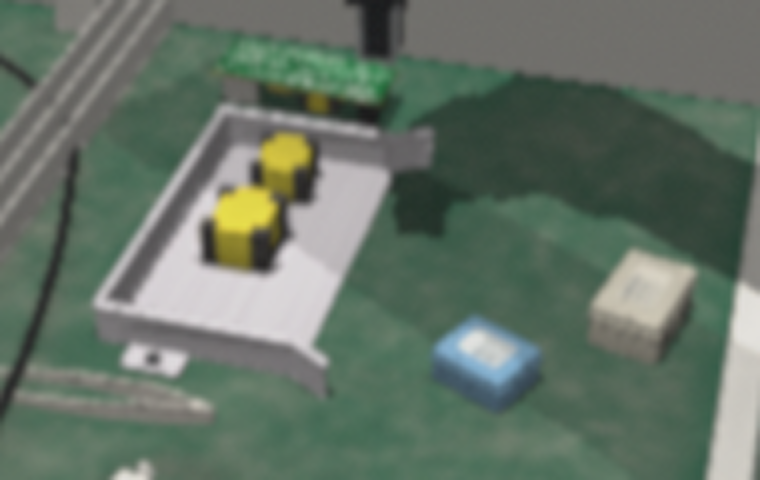

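Both transformers lie well inside the tray, at crop (285,165) and (243,230). Blue at (487,360) and cream are unmoved, so I'll go behind blue.

```bash
python3 -m creep '[{"travel":[0,0,0],"twist":1},{"travel":[-3.45,-3.55,0],"twist":0},{"travel":[-3.45,-3.55,0],"twist":0},{"travel":[-3.45,-3.55,0],"twist":0},{"travel":[-3.45,-3.55,0],"twist":0}]'
python3 -m creep '[{"travel":[0,0,0],"twist":1.6},{"travel":[0,0,0],"twist":0}]'
```

```text
clock: 10.0
eef_pos: [0.4088, -0.1746, 0.0866]
orientation: [-179.9, 0.1, -0.1]
wrist_force: [0.7, 0.7, 1.1]
finger_gap: 0.0104
finger_force: 0.0
clock: 10.25
eef_pos: [0.4102, -0.1755, 0.0874]
orientation: [-180.0, 0.1, -8.0]
wrist_force: [-0.2, -0.8, 0.1]
finger_gap: 0.0098
finger_force: 0.0
```

```bash
python3 -m creep '[{"travel":[0,0,4],"twist":0},{"travel":[0,0,3.9],"twist":0},{"travel":[0,0,0],"twist":0},{"travel":[0.8,0,0],"twist":0},{"travel":[0.8,0,0],"twist":0}]'
python3 -m creep '[{"travel":[0.8,0,0],"twist":0},{"travel":[0.8,0,0],"twist":0},{"travel":[0.8,0,0],"twist":0},{"travel":[0.8,0,0],"twist":0},{"travel":[0.8,0,0],"twist":0}]'
python3 -m creep '[{"travel":[0.8,0,0],"twist":0},{"travel":[0.8,0,0],"twist":0},{"travel":[0.8,0,0],"twist":0}]'
python3 - <<'E'
from h import *
s=optics.snapshot("side");c=s["color"][140:260,190:380];cv2.imwrite("pics/d.png",cv2.resize(c,None,fx=4,fy=4,interpolation=cv2.INTER_CUBIC))
E
```

```text
clock: 10.88
eef_pos: [0.4293, -0.179, 0.0109]
orientation: [180.0, -0.2, -8.0]
wrist_force: [0.5, -0.1, 0.3]
finger_gap: 0.0101
finger_force: 0.1
clock: 11.5
eef_pos: [0.4674, -0.1839, 0.0092]
orientation: [-180.0, 0.0, -8.0]
wrist_force: [-0.7, -0.4, -0.9]
finger_gap: 0.0102
finger_force: 0.3
clock: 11.88
eef_pos: [0.4912, -0.1872, 0.0092]
orientation: [-180.0, 0.0, -8.0]
wrist_force: [-0.5, 0.3, 0.7]
finger_gap: 0.0102
finger_force: 0.2
```

View pics/d.png

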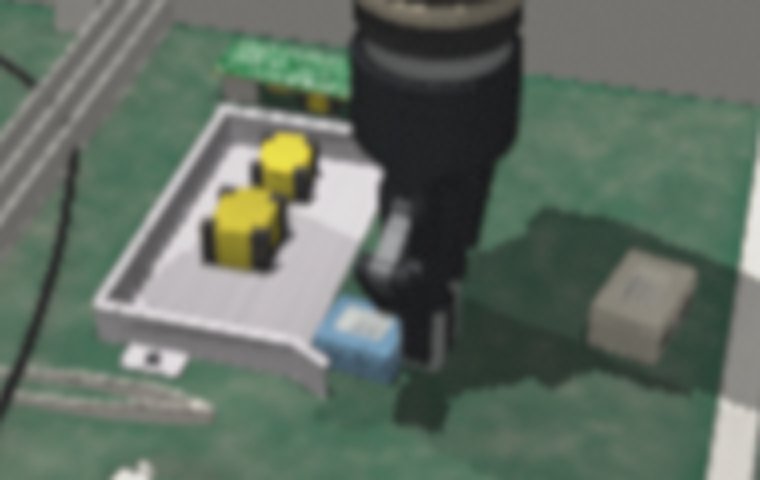

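Blue is squared up against the fingers at crop (360,335), ahead of the mouth. I'll check its left edge against the wall before entering.

Run:
```python
from h import *
s=optics.snapshot("side")
m=cv2.inRange(cv2.cvtColor(s["color"],cv2.COLOR_BGR2HSV),(98,60,60),(115,255,255));m[:, :260]=0;m[:200]=0;m[245:]=0;m[:,300:]=0
p=cv2.findNonZero(m).reshape(-1,2)
for q in(p[p[:,0].argmin()],p[p[:,1].argmax()],p[p[:,0].argmax()],p[p[:,1].argmin()]):print(q,onplane(s,*q,.021).round(3),onplane(s,*q,0).round(3))
```

```text
[268 224] [ 0.543 -0.171  0.021] [ 0.55  -0.194  0.   ]
[283 234] [ 0.508 -0.15   0.021] [ 0.514 -0.173  0.   ]
[289 219] [ 0.508 -0.196  0.021] [ 0.514 -0.22   0.   ]
[274 214] [ 0.54  -0.203  0.021] [ 0.547 -0.228  0.   ]
```

```bash
python3 -m creep '[{"travel":[0.6,0.1,0],"twist":0},{"travel":[0.6,0.1,0],"twist":0},{"travel":[0.6,0.1,0],"twist":0},{"travel":[0.6,0.1,0],"twist":0},{"travel":[0.6,0.1,0],"twist":0}]'
python3 -m creep '[{"travel":[0.8,0,0],"twist":0},{"travel":[0.8,0,0],"twist":0},{"travel":[0.8,0,0],"twist":0},{"travel":[0.8,0,0],"twist":0},{"travel":[0.8,0,0],"twist":0}]'
python3 -m creep '[{"travel":[0.8,0,0],"twist":0},{"travel":[0.6,0,0],"twist":0},{"travel":[0,0,0],"twist":0},{"travel":[-1.5,0,0],"twist":0},{"travel":[-1,0,-4],"twist":0}]'
python3 -m creep '[{"travel":[-4,0,-4],"twist":0},{"travel":[-4,0,-4],"twist":0},{"travel":[-4,0,-4],"twist":0},{"travel":[0,0,0],"twist":0}]'
python3 - <<'E'
from h import *
o=[]
for n,y,x in(("side",140,190),("scene",180,205)):
  c=optics.snapshot(n)["color"][y:y+100,x:x+190];o.append(cv2.resize(c,None,fx=3,fy=3,interpolation=cv2.INTER_CUBIC))
cv2.imwrite("pics/e.png",np.vstack(o))
E
```

```text
clock: 12.6
eef_pos: [0.5201, -0.1965, 0.0093]
orientation: [180.0, 0.0, -8.0]
wrist_force: [-1.2, 0.6, 0.3]
finger_gap: 0.0099
finger_force: 0.3
clock: 13.22
eef_pos: [0.5599, -0.202, 0.0093]
orientation: [-180.0, 0.0, -8.0]
wrist_force: [-0.9, -0.4, 0.2]
finger_gap: 0.0101
finger_force: 0.3
clock: 13.85
eef_pos: [0.5443, -0.1992, 0.0464]
orientation: [-179.9, 0.4, -8.0]
wrist_force: [0.8, -1.0, 0.3]
finger_gap: 0.0102
finger_force: 0.0
clock: 14.35
eef_pos: [0.428, -0.1836, 0.1728]
orientation: [179.9, -0.3, -8.1]
wrist_force: [1.2, -1.1, -0.4]
finger_gap: 0.0105
finger_force: 0.0
```

View pics/e.png

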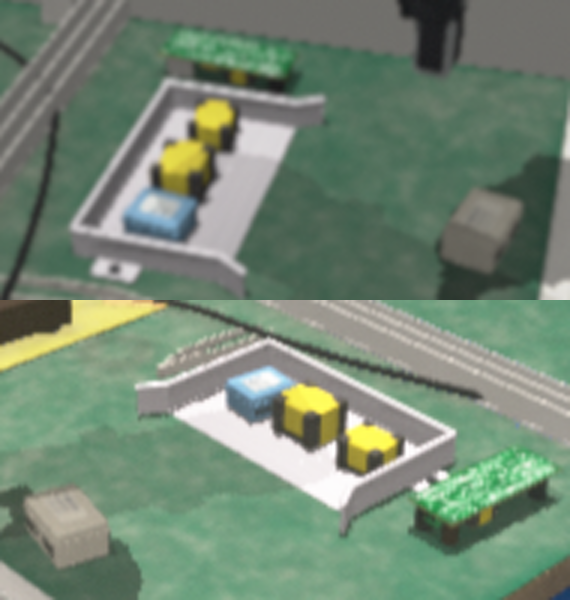

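All three lie well inside the tray: blue at (160,213), large at (183,167), and small at (213,123) in the upper view. The mouth is empty, and the cream module, board and tweezers haven't moved. The arm is clear.

```bash
python3 -c "
from rig import ticket
print(ticket.job_done())"
```

```text
the job is handed in; nothing more can be done
None
```

I swept both transformers and the small blue module well inside the tray, left the cream module, board and tweezers where they were, and handed the job in at about 14.5 s.

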